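Shake the spent batteries out of the tin

ROBOT

A 6-joint arm with a two-finger parallel gripper is mounted at the origin on the work surface. World frame = base frame: x ahead of the robot, y to its left, z up, the work surface at z = 0. Lengths are in m, angles in rad, forces in N, time in s.
With the tool pointing down it reaches from about 0.35 to 0.975 m from the base axis. Payload 4.9 kg.
Tool frame: the origin (TCP) lies on the front face of the gripper's body, between the roots of the fingers; the fingertips stand ctrl.tip_extent ahead of it and the grasp point (between the pads) lies 54 mm ahead of it (ctrl.tip_extent is the distance from the TCP to the fingertips, in m); z points along the fingers, y is the line along which they close (so a half turn about z gives the same grasp; the last joint's range is limited). The gripper opens to 85 mm and grips with 20 to 120 N. Pads are 22 mm wide; open, the fingers measure 114 mm over their backs; the gripper's body (76 mm by 85 mm) begins 54 mm behind the grasp point. The pads swing forward as they close: fully open they stand 13 mm farther back than shut.
Start: joints at [1.056, 0.053, 1.613, -0, 1.476, -0.119], TCP at [0.241, 0.577, 0.304] pointing down, gripper open.
Joint ranges: [-3.01, 3.01], [-1.01, 2.22], [0.06, 2.58], [-1.02, 4.17], [0.09, 2.62], [-3.14, 3.14]. Speed limits (rad/s): [2.57, 2.57, 3.14, 3.14, 3.14, 3.14].

INTERFACE

Orientations are given as a rotation vector (axis times angle).
In Python, from station import ctrl gives the robot as it stands.
- The arm moves only by the tool apply_moves, never from a script. Its argument "rows" is one flat list of numbers, 6 for each row, row after row: the shift along the tool's x, y, z normalised to -1 to 1, where 1 is 0.6 m, then the turn, a rotation vector about the tool's x, y, z normalised to -1 to 1, where 1 is 90 degrees. A call has 1 to 20 rows; each row is the pose to reach, as a shift and turn from the pose commanded when the call began, along the tool's axes at that moment; what a row does not reach only later rows make up. A row lasts 1/10 s, in which the tool goes at most 50 mm and 8.59 degrees, less where a joint would pass 70% of its speed; a pose out of reach is approached as far as the arm can. A call with a number of a shift or a turn outside -1 to 1 is refused whole. A call with a gripper value outside its range is refused whole. "grip" is the opening, from 0 (shut) to 1 (fully open), set as the call begins (left out, the last holds). The fingers move at their own pace and stop on an object; "grip_force" is the grip in N (left out, the last holds). Time passes only in rows, so rows that repeat a pose let the fingers close. It gives the time, the measured TCP pose, the force, the opening and the grip force at its end, in the units of the state.
- ctrl.get_obs(): the state, without advancing time (a new reading comes with each control period).
- ctrl.get_image(name): name is "side" or "top" or "wrist"; returns (picture, depth): 400x640x3 uint8, blue, green, red; 400x640 float32, m along the optical axis (not along the pixel's ray), 0 where there is no reading.
- ctrl.camera_model(name): a dict with "mtx" (3x3 intrinsics, pixels), "R" (3x3) and "t" (3): a world point X has camera coordinates R X + t; the wrist camera has in their place "tool_from_camera" (4x4, takes a point from camera to tool coordinates, whose origin is the TCP and whose axes are the flange's). Camera axes: x right, y down, z forward; pixel columns grow to the right and rows downward; lengths in m; the calibration is good to about 2 mm. A picture is of the moment at which its call begins: read the wrist's pose just before it. camera_model takes no time and is no camera call.
- ctrl.finish_job(): hands the job in; it is judged then, once.
The state is a dict: "t": time; "q": joint angles; "dq": joint speeds; "effort": joint torques, N m; "tool_pos": TCP position; "tool_rot": TCP orientation; "contact_force": force on the tool from outside, world axes, zero at the start; "wrist_torque": the same for the moment, N m; "opening": finger opening in m; "grip_force": force on a finger pad.
Only numpy, scipy, OpenCV 4.12 (cv2) and the standard library are available. Lean on these libraries where they do the work, as an engineer would, in place of code of your own. Each camera call takes 0.05 s, during which the arm holds its last target. There are 200 camera calls.

TASK

Empty the tin of spent batteries into the tilt-out bin, into whichever of its two compartments already holds a battery and not the one with the bottle cap: upturn the tin over it and shake until it gets no lighter, because the last battery tends to stay caught behind the slot's edge. Let no battery fall outside the bin, then lay the empty tin flat on its side in the middle of the cork mat and let go. Leave the green bottle, the lunch box and the dish where they are.

Things in the scene. Friction and masses are not known exactly. Their poses are not given: they have to be found in the camera images.
- bin: Glossy white tilt-out bin fixed on the worktop, 340 mm wide (y). Origin at its underside; the tub leans open to its -x (robot side); x points to the cabinet (x 30 to 156 mm, 190 mm high), y left, z up. Mouth: the front panel's top edge (x -113, z 178) to the tub's back edge (x 15, z 187). A wall at y = 0, z 151 in front to 198 at the back, halves it; inner floor at z 30.
- left_mouth (a point): centre of the mouth of the bin's left (+y of bin) compartment, which is 144 mm wide in y, 175 mm above the worktop
- right_mouth (a point): centre of the mouth of the bin's right (-y of bin) compartment, 144 mm wide, 175 mm above the worktop
- mat: thin cork mat, 200 x 150 x 4 mm, fixed on the worktop; origin at the centre of its underside; its long side is its x axis
- tin: Closed aluminium battery tin lying on its side on the mat, 110 mm long (its x), 60 wide (y), 66 high (z, up as it lies), walls 3 mm, 0.1 to 0.2 kg empty. Origin at the centre of the side it lies on. The only opening is a slot in its -x end, which faces roughly to the robot; the other end is closed. Placed lengthwise on the mat, off its middle by up to 25 mm.
- tin_centre (a point): middle of the tin, 33 mm above its origin; same axes as tin
- tin_slot (a point): Centre of the slot (54 x 22 mm, y by z) in the tin's -x end face; axes as tin. Inside, hems along its long edges stand 2 mm inward, so with the slot down a battery can lie caught in the 17 mm groove between a hem and the tin's +z or -z wall. Brisk moves to and fro, or rocking, along the tin's z make it hop over the hem into the slot and out.
- battery1: spent AA battery inside the tin at the start, a cylinder 14.5 mm in diameter and 50 mm long, 23 g; origin at its centre, axis along its y, which lies across the tin (along tin y)
- battery2: second such battery inside the tin
- battery3: third such battery inside the tin
- old_battery: an equal AA battery lying on the floor of one compartment of the bin: it marks the compartment for batteries; origin at its centre
- bottle_cap: blue plastic bottle cap, 30 mm in diameter, 14 mm high, on the floor of the other compartment; origin at its underside
- green_bottle: bystander: green glass bottle standing on the worktop, 64 mm in diameter, 215 mm high; origin at its underside
- lunch_box: bystander: clear plastic lunch box without lid, 140 x 180 x 60 mm; origin at its underside
- dish: bystander: small white ceramic dish, 100 mm in diameter, 28 mm high; origin at its underside
Mind the look-alikes: they are no part of the job. Of the things that look like the tin, the middle-sized one is meant.

How it is judged:
On the way, in this order (a step that is already met when the one before it is completed fails the run):
1. the tin is held upturned over the bin, slot end down, its long axis within 50 degrees of vertical (angle between tin's own x axis and vertical below 0.87 rad and height (world z) of tin_centre above 0.16 m and x of tin_centre in the frame of bin between -0.2 and 0.12 m and y of tin_centre in the frame of bin between -0.2 and 0.2 m), for 0.2 s.
2. all three batteries lie in the compartment that holds the old battery ((((x of old_battery in the frame of bin between -0.13 and 0.12 m and y of old_battery in the frame of bin between 0.004 and 0.16 m and z of old_battery in the frame of bin between 0.025 and 0.13 m) and (x of battery1 in the frame of bin between -0.13 and 0.12 m and y of battery1 in the frame of bin between 0.004 and 0.16 m and z of battery1 in the frame of bin between 0.025 and 0.13 m) and (x of battery2 in the frame of bin between -0.13 and 0.12 m and y of battery2 in the frame of bin between 0.004 and 0.16 m and z of battery2 in the frame of bin between 0.025 and 0.13 m) and (x of battery3 in the frame of bin between -0.13 and 0.12 m and y of battery3 in the frame of bin between 0.004 and 0.16 m and z of battery3 in the frame of bin between 0.025 and 0.13 m) and (x of bottle_cap in the frame of bin between -0.13 and 0.12 m and y of bottle_cap in the frame of bin between -0.16 and -0.004 m and z of bottle_cap in the frame of bin between 0.025 and 0.13 m)) or ((x of old_battery in the frame of bin between -0.13 and 0.12 m and y of old_battery in the frame of bin between -0.16 and -0.004 m and z of old_battery in the frame of bin between 0.025 and 0.13 m) and (x of battery1 in the frame of bin between -0.13 and 0.12 m and y of battery1 in the frame of bin between -0.16 and -0.004 m and z of battery1 in the frame of bin between 0.025 and 0.13 m) and (x of battery2 in the frame of bin between -0.13 and 0.12 m and y of battery2 in the frame of bin between -0.16 and -0.004 m and z of battery2 in the frame of bin between 0.025 and 0.13 m) and (x of battery3 in the frame of bin between -0.13 and 0.12 m and y of battery3 in the frame of bin between -0.16 and -0.004 m and z of battery3 in the frame of bin between 0.025 and 0.13 m) and (x of bottle_cap in the frame of bin between -0.13 and 0.12 m and y of bottle_cap in the frame of bin between 0.004 and 0.16 m and z of bottle_cap in the frame of bin between 0.025 and 0.13 m)))), for 0.3 s.
At the end, for the whole second after the job is handed in: All three batteries are in the compartment of the bin that holds the old battery, the bottle cap is alone in the other; the tin lies level on one of its long sides (within 5 degrees) on the mat, its middle within 45 mm of the mat's, at rest ((((x of old_battery in the frame of bin between -0.13 and 0.12 m and y of old_battery in the frame of bin between 0.004 and 0.16 m and z of old_battery in the frame of bin between 0.025 and 0.13 m) and (x of battery1 in the frame of bin between -0.13 and 0.12 m and y of battery1 in the frame of bin between 0.004 and 0.16 m and z of battery1 in the frame of bin between 0.025 and 0.13 m) and (x of battery2 in the frame of bin between -0.13 and 0.12 m and y of battery2 in the frame of bin between 0.004 and 0.16 m and z of battery2 in the frame of bin between 0.025 and 0.13 m) and (x of battery3 in the frame of bin between -0.13 and 0.12 m and y of battery3 in the frame of bin between 0.004 and 0.16 m and z of battery3 in the frame of bin between 0.025 and 0.13 m) and (x of bottle_cap in the frame of bin between -0.13 and 0.12 m and y of bottle_cap in the frame of bin between -0.16 and -0.004 m and z of bottle_cap in the frame of bin between 0.025 and 0.13 m)) or ((x of old_battery in the frame of bin between -0.13 and 0.12 m and y of old_battery in the frame of bin between -0.16 and -0.004 m and z of old_battery in the frame of bin between 0.025 and 0.13 m) and (x of battery1 in the frame of bin between -0.13 and 0.12 m and y of battery1 in the frame of bin between -0.16 and -0.004 m and z of battery1 in the frame of bin between 0.025 and 0.13 m) and (x of battery2 in the frame of bin between -0.13 and 0.12 m and y of battery2 in the frame of bin between -0.16 and -0.004 m and z of battery2 in the frame of bin between 0.025 and 0.13 m) and (x of battery3 in the frame of bin between -0.13 and 0.12 m and y of battery3 in the frame of bin between -0.16 and -0.004 m and z of battery3 in the frame of bin between 0.025 and 0.13 m) and (x of bottle_cap in the frame of bin between -0.13 and 0.12 m and y of bottle_cap in the frame of bin between 0.004 and 0.16 m and z of bottle_cap in the frame of bin between 0.025 and 0.13 m))) and angle between tin's own x axis and vertical between 1.47 and 1.67 rad and height (world z) of tin_centre between 0.028 and 0.044 m and horizontal distance between tin_centre and mat below 0.045 m and linear speed of tin below 0.02 m/s); the robot touches nothing.
It fails at once if a battery falls outside the bin ((height (world z) of battery1 below 0.027 m and distance between battery1 and tin_centre above 0.09 m) or (height (world z) of battery2 below 0.027 m and distance between battery2 and tin_centre above 0.09 m) or (height (world z) of battery3 below 0.027 m and distance between battery3 and tin_centre above 0.09 m)).
It fails at once if the green bottle, lunch box or dish is moved by more than 30 mm (distance of any of green_bottle, lunch_box, dish from where it was at the start of the episode above 0.03 m).
It also fails if it takes over 72 s, if anything falls off the work surface, if the arm or the gripper's body presses on something with over 40 N, if the wrist force passes 120 N, or if a joint passes its speed limit or range.

## Working session

There is one attempt and no reset: what is moved stays moved. The work goes in short steps, Python scripts to look and compute and a tool call to move; the robot and the scene stay as the last step left them, time stands still between calls to the robot, and variables do not carry over. Pictures are saved under pics/ and viewed, at most 10 in all, crops included, and the job is handed in when it is done.

Besides the shell and the picture viewer there is one more tool, called after "Call:" by a JSON object that holds its "op" and its "data". apply_moves: Moves the arm, as the interface text tells. Its arguments: {"type":"object","properties":{"rows":{"type":"array","items":{"type":"number"}},"grip":{"type":"number"},"grip_force":{"type":"number"}},"required":["rows"]}

```bash
ls; mkdir -p pics
cat > h.py <<'E'
import numpy as np, cv2, pickle
from scipy.spatial.transform import Rotation as R
from station import ctrl
def grab(n):
    o=ctrl.get_obs(); im,d=ctrl.get_image(n); m=ctrl.camera_model(n); K=np.array(m['mtx'])
    if 'R' in m:
        Rc=np.array(m['R']); t=np.array(m['t']); T=np.eye(4); T[:3,:3]=Rc.T; T[:3,3]=-Rc.T@t
    else:
        W=np.eye(4); W[:3,:3]=R.from_rotvec(o['tool_rot']).as_matrix(); W[:3,3]=o['tool_pos']
        T=W@np.array(m['tool_from_camera'])
    return dict(im=im,d=d,K=K,T=T)
def pts(g):  # world points for each pixel
    v,u=np.mgrid[:400,:640]; d=g['d']; K=g['K']
    c=np.stack([(u-K[0,2])/K[0,0]*d,(v-K[1,2])/K[1,1]*d,d],-1)
    return c@g['T'][:3,:3].T+g['T'][:3,3]
E
python3 - <<'E'
from h import *
for n in ('top','side'):
    g=grab(n); pickle.dump(g,open(n+'.pkl','wb')); cv2.imwrite(f'pics/{n}0.png',g['im']); print(n,g['T'].round(3),g['K'].round(1))
print(ctrl.get_obs(),ctrl.tip_extent)
E
```

```text
pics
top [[-0.021 -0.989  0.148  0.351]
 [-1.     0.023  0.01  -0.022]
 [-0.014 -0.148 -0.989  1.185]
 [ 0.     0.     0.     1.   ]] [[437.2   0.  321.9]
 [  0.  437.2 197.3]
 [  0.    0.    1. ]]
side [[ 0.865 -0.396  0.308  0.232]
 [-0.502 -0.685  0.527 -0.506]
 [ 0.002 -0.611 -0.792  0.824]
 [ 0.     0.     0.     1.   ]] [[368.2   0.  321.2]
 [  0.  368.2 203.2]
 [  0.    0.    1. ]]
{'t': 0.1, 'q': array([ 1.05598880e+00,  5.32910397e-02,  1.61415260e+00, -9.28698089e-06,
        1.47601449e+00, -1.19013388e-01]), 'dq': array([-5.50616958e-05, -1.92760115e-03, -4.43291638e-03,  1.50046542e-04,
        4.91237577e-04, -3.34828119e-04]), 'effort': array([ 4.90875027e-04, -3.94907498e+01, -3.71361279e+01, -1.38062755e-04,
        3.87272783e-03,  6.81622396e-06]), 'tool_pos': array([0.24075834, 0.57629969, 0.30278816]), 'tool_rot': array([-6.17547693e-01, -3.07971335e+00,  2.78837316e-03]), 'contact_force': array([ 1.06485317, -0.94905609, -0.29270445]), 'wrist_torque': array([-0.06873617,  0.03031531,  0.06628716]), 'grip_force': 0.0, 'opening': 0.08544695334159431} 0.0726
```

View pics/top0.png

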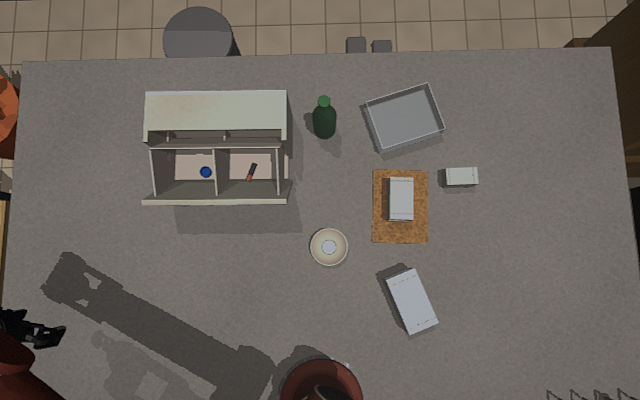

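View pics/side0.png

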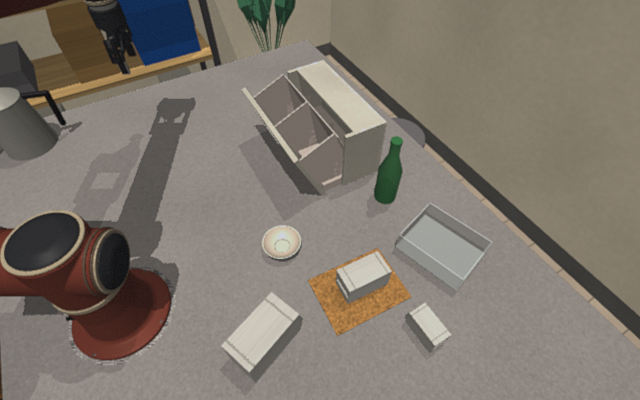

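Top view: candidates for the tin are on the mat (402,199), a small box (461,176) and a large box (412,301). The middle-sized one on the cork mat fits the description. The battery is at (250,172) in the right compartment and the cap at (205,172) in the left. The bottle is at (324,118), the dish at (329,247) and the lunch box at (404,117).

Run:
```python
from h import *
g=pickle.load(open('top.pkl','rb')); P=pts(g); im=g['im']; hsv=cv2.cvtColor(im,cv2.COLOR_BGR2HSV)
def rect(m,name):
    p=P[m]; r=cv2.minAreaRect((p[:,:2]*1000).astype(np.float32)); print(name,len(p),'c,size,ang',np.round(r,1) if 0 else r,'z med',np.median(p[:,2]).round(4))
def win(u0,u1,v0,v1):
    m=np.zeros((400,640),bool); m[v0:v1,u0:u1]=1; return m
Z=P[...,2]
rect(win(380,425,165,235)&(Z>0.06)&(Z<.085),'tin top')
rect(win(440,485,160,195)&(Z>0.02),'small')
rect(win(370,445,260,340)&(Z>0.04),'large')
rect(win(365,435,160,250)&(hsv[...,1]>110)&(Z<.015),'mat')
rect(win(120,300,85,150)&(Z>0.185)&(Z<.2),'bin cabinet top')
rect(win(120,300,180,215)&(Z>0.165)&(Z<.19),'bin front edge')
rect(win(300,350,90,145)&(hsv[...,0]>45)&(hsv[...,0]<80)&(hsv[...,1]>90)&(Z>.05),'bottle')
rect(win(305,355,225,270)&(Z>.015),'dish')
rect(win(190,215,160,180)&(hsv[...,0]>100)&(hsv[...,1]>120),'cap')
rect(win(240,262,158,185)&((hsv[...,2]<90)|(hsv[...,1]>110)),'batt')
s=win(360,450,80,150)&(Z>.05);rect(s,'lunch')
# close crop
cv2.imwrite('pics/crop.png',cv2.resize(im[150:350,340:500],None,fx=3,fy=3,interpolation=2))
for v in (125,): print([P[v,u].round(3).tolist() for u in (150,210,280)])
```

```text
tin top 1024 c,size,ang ((512.4025268554688, -212.95970153808594), (60.466346740722656, 110.312744140625), 87.36590576171875) z med 0.0699
small 643 c,size,ang ((488.2231140136719, -212.6844940185547), (75.07820892333984, 462.5211181640625), 26.483522415161133) z med 0.0488
large 2082 c,size,ang ((299.6794738769531, -175.4965362548828), (295.2622985839844, 131.4325714111328), 47.30232620239258) z med 0.0855
mat 2689 c,size,ang ((500.6716613769531, -220.85986328125), (149.26931762695312, 198.65701293945312), 86.95194244384766) z med 0.0039
bin cabinet top 5971 c,size,ang ((694.2283325195312, 240.16082763671875), (340.91033935546875, 148.37196350097656), 88.05196380615234) z med 0.1905
bin front edge 1148 c,size,ang ((520.7286987304688, 241.7243194580078), (340.0075378417969, 61.90439987182617), 88.61674499511719) z med 0.1776
bottle 101 c,size,ang ((722.8732299804688, -22.822145462036133), (25.59102439880371, 30.06553840637207), 5.627256870269775) z med 0.2155
dish 573 c,size,ang ((393.9156799316406, -24.873435974121094), (96.63232421875, 96.72624206542969), 44.124847412109375) z med 0.023
cap 93 c,size,ang ((599.8805541992188, 301.2049865722656), (28.29231834411621, 27.32619285583496), 6.0436506271362305) z med 0.0336
batt 152 c,size,ang ((590.7532348632812, 186.53695678710938), (48.68927001953125, 56.94574737548828), 15.706530570983887) z med 0.0406
lunch 555 c,size,ang ((620.775146484375, -128.55349731445312), (208.21792602539062, 540.1295776367188), 47.40947723388672) z med 0.0583
[[0.683, 0.392, 0.191], [0.679, 0.249, 0.191], [0.676, 0.083, 0.189]]
```

View pics/crop.png

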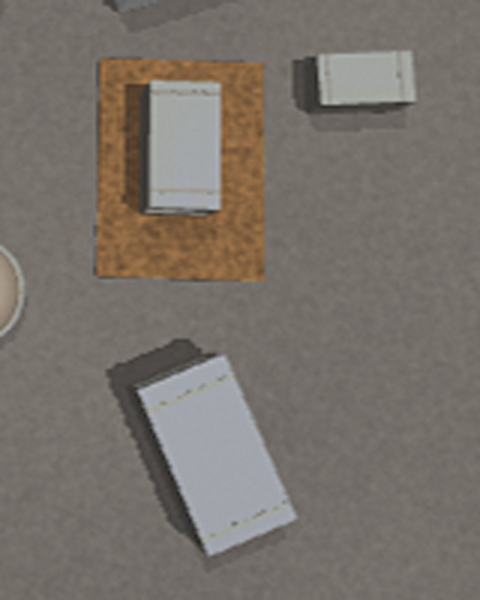

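The crop confirms it: the tin on the mat is 110 x 60 mm with its top at z = 0.070, and the box beyond it is smaller and the near one larger. I'll approach above it with the tool x axis along tin x, so that later the tip can go through wrist roll (tool pointing left at the bin).

```bash
cat >> h.py <<'E'
def rot(xa,za):
    x=np.array(xa,float); z=np.array(za,float); z/=np.linalg.norm(z); x-=z*(x@z); x/=np.linalg.norm(x)
    return np.c_[x,np.cross(z,x),z]
def down(yaw): # tool x horizontal along yaw (rad), tool z down
    return rot([np.cos(yaw),np.sin(yaw),0],[0,0,-1])
def rel(p,M,p0=None,M0=None):
    o=ctrl.get_obs()
    if p0 is None: p0=o['tool_pos']
    if M0 is None: M0=R.from_rotvec(o['tool_rot']).as_matrix()
    s=M0.T@(np.array(p)-p0)/.6; r=R.from_matrix(M0.T@M).as_rotvec()/(np.pi/2)
    return np.r_[s,r].round(4)
def st():
    o=ctrl.get_obs(); print('t',round(o['t'],2),'q',o['q'].round(3),'p',o['tool_pos'].round(4),'F',o['contact_force'].round(2),'open',round(o['opening'],4),'gf',o['grip_force'])
    print(R.from_rotvec(o['tool_rot']).as_matrix().round(3))
E
python3 - <<'E'
from h import *
st(); print(rel([.40,.18,.30],down(1.175+np.pi-1.39))); print(rel([.527,-.214,.22],down(-.045)))
E
```

```text
t 0.1 q [ 1.056  0.053  1.614 -0.     1.476 -0.119] p [0.2408 0.5763 0.3028] F [ 1.06 -0.95 -0.29] open 0.0854 gf 0.0
[[-0.923  0.386 -0.001]
 [ 0.386  0.923 -0.002]
 [ 0.    -0.002 -1.   ]]
[-4.995e-01 -5.071e-01  5.500e-03 -1.200e-03 -2.000e-04 -1.151e-01]
[-9.4800e-01 -1.0312e+00  1.3970e-01 -5.0000e-04  1.6000e-03  1.7767e+00]
```

Call:
{"op": "apply_moves", "data": {"rows": [-0.5,-0.507,0,0,0,0.9,-0.5,-0.507,0,0,0,0.9,-0.5,-0.507,0,0,0,0.9,-0.5,-0.507,0,0,0,0.9,-0.5,-0.507,0,0,0,0.9,-0.5,-0.507,0,0,0,0.9,-0.5,-0.507,0,0,0,0.9,-0.5,-0.507,0,0,0,0.9,-0.5,-0.507,0,0,0,0.9,-0.5,-0.507,0,0,0,0.9,-0.5,-0.507,0,0,0,0.9,-0.5,-0.507,0,0,0,0.9], "grip": 1}}

```text
t: 1.3
tool_pos: [0.4003, 0.1804, 0.3036]
tool_rot: [-2.468, -1.943, 0.001]
contact_force: [0.3, 0.7, -0.6]
opening: 0.085
grip_force: 0.0
```

Run:
```python
from h import *
st(); print(rel([.527,-.214,.17],down(-.045)))
```

```text
t 1.3 q [ 0.254 -0.419  2.025  0.     1.536  0.491] p [0.4003 0.1804 0.3036] F [ 0.26  0.7  -0.63] open 0.085 gf 0.0
[[ 0.235  0.972 -0.001]
 [ 0.972 -0.235 -0.   ]
 [-0.    -0.001 -1.   ]]
[-5.892e-01  3.599e-01  2.225e-01 -2.000e-04  4.000e-04  8.777e-01]
```

Call:
{"op": "apply_moves", "data": {"rows": [-0.589,0.36,0.22,0,0,0.878,-0.589,0.36,0.22,0,0,0.878,-0.589,0.36,0.22,0,0,0.878,-0.589,0.36,0.22,0,0,0.878,-0.589,0.36,0.22,0,0,0.878,-0.589,0.36,0.22,0,0,0.878,-0.589,0.36,0.22,0,0,0.878,-0.589,0.36,0.22,0,0,0.878,-0.589,0.36,0.22,0,0,0.878,-0.589,0.36,0.22,0,0,0.878,-0.589,0.36,0.22,0,0,0.878,-0.589,0.36,0.22,0,0,0.878]}}

```text
t: 2.5
tool_pos: [0.5269, -0.2127, 0.1721]
tool_rot: [-3.141, 0.068, 0.0]
contact_force: [0.4, 0.3, 0.5]
opening: 0.0857
grip_force: 0.0
```

Run:
```python
from h import *
st(); print(rel([.527,-.214,.090],down(-.045)))
```

```text
t 2.5 q [-0.515  0.037  1.858  0.     1.247  1.1  ] p [ 0.5269 -0.2127  0.1721] F [0.37 0.32 0.49] open 0.0857 gf 0.0
[[ 0.999 -0.044  0.   ]
 [-0.044 -0.999  0.   ]
 [-0.    -0.    -1.   ]]
[ 0.0002  0.0021  0.1368 -0.0002  0.      0.0009]
```

Call:
{"op": "apply_moves", "data": {"rows": [0,0.002,0.05,0,0,0,0,0.002,0.1,0,0,0,0,0.002,0.137,0,0,0,0,0.002,0.137,0,0,0,0,0.002,0.137,0,0,0]}}

```text
t: 3.0
tool_pos: [0.527, -0.2143, 0.0905]
tool_rot: [3.141, -0.07, 0.001]
contact_force: [0.3, -0.7, 0.6]
opening: 0.0857
grip_force: 0.0
```

Call:
{"op": "apply_moves", "data": {"rows": [0,0,0,0,0,0,0,0,0,0,0,0,0,0,0,0,0,0,0,0,0,0,0,0,0,0,0,0,0,0,0,0,0,0,0,0,0,0,0,0,0,0,0,0,0,0,0,0], "grip": 0, "grip_force": 60}}

```text
t: 3.8
tool_pos: [0.5283, -0.2161, 0.0923]
tool_rot: [3.139, -0.073, 0.006]
contact_force: [0.2, 0.5, 6.7]
opening: 0.0595
grip_force: 65.8
```

Run:
```python
from h import *
st()
```

```text
t 3.8 q [-0.519  0.15   1.888  0.     1.099  1.099] p [ 0.5283 -0.2161  0.0923] F [0.18 0.47 6.75] open 0.0595 gf 65.83093643188477
[[ 0.999 -0.047  0.004]
 [-0.047 -0.999 -0.002]
 [ 0.004  0.002 -1.   ]]
```

Run:
```python
from h import *
o=ctrl.get_obs(); p0=o['tool_pos']; M0=R.from_rotvec(o['tool_rot']).as_matrix()
t=lambda yaw:down(yaw)@R.from_euler('y',-15,degrees=True).as_matrix()
print(rel([.527,-.214,.34],t(-.047)))
print('next',rel([.55,.26,.34],t(1.541),np.array([.527,-.214,.34]),t(-.047)))
```

```text
[-7.000e-04 -2.600e-03 -4.128e-01  1.300e-03 -1.691e-01  1.000e-04]
next [ 1.100e-03 -7.909e-01 -3.000e-04 -2.617e-01  0.000e+00 -9.765e-01]
```

Call:
{"op": "apply_moves", "data": {"rows": [0,0,-0.02,0,0,0,0,0,-0.07,0,-0.02,0,0,0,-0.13,0,-0.07,0,0,0,-0.2,0,-0.12,0,0,0,-0.27,0,-0.17,0,0,0,-0.34,0,-0.17,0,0,0,-0.4,0,-0.17,0,0,0,-0.413,0,-0.17,0,0,0,-0.413,0,-0.17,0,0,0,-0.413,0,-0.17,0]}}

```text
t: 4.8
tool_pos: [0.526, -0.2149, 0.3348]
tool_rot: [-3.104, 0.073, 0.422]
contact_force: [-0.4, 0.4, -3.4]
opening: 0.0593
grip_force: 65.5
```

Run:
```python
from h import *
st()
t=lambda yaw:down(yaw)@R.from_euler('y',-15,degrees=True).as_matrix()
print('next',rel([.55,.26,.34],t(1.541)))
```

```text
t 4.8 q [-0.479  0.03   1.598 -0.112  1.76   1.132] p [ 0.526  -0.2149  0.3348] F [-0.43  0.41 -3.45] open 0.0593 gf 65.52433490753174
[[ 0.963 -0.047 -0.267]
 [-0.045 -0.999  0.014]
 [-0.267 -0.002 -0.964]]
next [ 7.000e-04 -7.926e-01 -7.600e-03 -2.667e-01  3.300e-03 -9.753e-01]
```

Call:
{"op": "apply_moves", "data": {"rows": [0,-0.03,0,-0.01,0,-0.037,0,-0.08,0,-0.027,0,-0.098,0,-0.14,-0.001,-0.047,0,-0.172,0,-0.2,-0.002,-0.067,0.001,-0.246,0,-0.26,-0.002,-0.087,0.001,-0.32,0,-0.32,-0.003,-0.107,0.001,-0.394,0,-0.38,-0.004,-0.128,0.002,-0.468,0,-0.44,-0.004,-0.148,0.002,-0.542,0,-0.5,-0.005,-0.168,0.002,-0.616,0,-0.56,-0.005,-0.188,0.002,-0.69,0,-0.62,-0.006,-0.208,0.003,-0.764,0,-0.68,-0.006,-0.229,0.003,-0.838,0,-0.73,-0.007,-0.245,0.003,-0.9,0,-0.77,-0.008,-0.259,0.003,-0.949,0,-0.79,-0.008,-0.266,0.003,-0.974,0.001,-0.793,-0.008,-0.267,0.003,-0.975,0.001,-0.793,-0.008,-0.267,0.003,-0.975,0.001,-0.793,-0.008,-0.267,0.003,-0.975]}}

```text
t: 6.6
tool_pos: [0.551, 0.2587, 0.3413]
tool_rot: [2.114, 2.047, -0.28]
contact_force: [0.0, 0.0, -2.2]
opening: 0.0593
grip_force: 65.6
```

Run:
```python
from h import *
st()
# refine bin pose from the saved top view
g=pickle.load(open('top.pkl','rb')); P=pts(g).reshape(-1,3); a=np.deg2rad(-1.7); Rb=np.array([[np.cos(a),-np.sin(a)],[np.sin(a),np.cos(a)]])
q=(P[:,:2]-[.609,.241])@Rb; s=(abs(q[:,1])<.25)&(q[:,0]>-.2)&(q[:,0]<.25)&(P[:,2]>.17)
for lo,hi in((.150,.195),):
  for y in (-.14,-.1,-.05,.05,.1,.14):
    m=s&(abs(q[:,1]-y)<.006)&(P[:,2]<.2); x=np.sort(q[m,0]); gap=np.diff(x); k=gap.argmax(); print(y,'front edge',x[0].round(3),x[k].round(3),'back',x[k+1].round(3),x[-1].round(3))
m=s&(q[:,0]>.05); print('y ext',q[m,1].min(),q[m,1].max(), 'divider y', np.median(q[(P[:,2]>.16)&(P[:,2]<.2)&(q[:,0]>-.06)&(q[:,0]<0)&(abs(q[:,1])<.05),1]))
w=g; g=grab('wrist'); cv2.imwrite('pics/w1.png',g['im'])
```

```text
t 6.6 q [ 0.398  0.06   1.556 -0.242  1.635  0.428] p [0.551  0.2587 0.3413] F [ 0.    0.03 -2.18] open 0.0593 gf 65.57110548019409
[[ 0.031  0.999 -0.006]
 [ 0.965 -0.032 -0.262]
 [-0.262  0.002 -0.965]]
-0.14 front edge -0.115 -0.098 back 0.007 0.158
-0.1 front edge -0.116 -0.101 back 0.018 0.158
-0.05 front edge -0.116 -0.101 back 0.015 0.159
0.05 front edge -0.117 -0.102 back 0.015 0.156
0.1 front edge -0.119 -0.102 back 0.013 0.155
0.14 front edge -0.12 -0.102 back -0.059 0.155
y ext -0.24993411460700063 0.17194398073969988 divider y -0.001895976988960874
```

```bash
cat >> h.py <<'E'
yb=np.array([.03,1,0]); yb/=np.linalg.norm(yb); zz=np.array([0,0,1.])
def pose(th,slot):
    th=np.deg2rad(th); u=np.cos(th)*yb+np.sin(th)*zz; n=-np.sin(th)*yb+np.cos(th)*zz
    return np.array(slot)+.070*u+.0553*n, rot(u,-n)
E
python3 - <<'E'
from h import *
ps=lambda th: pose(th,[.557,np.interp(th,[-15,40,90],[.195,.195,.168]),np.interp(th,[-15,20,90],[.26,.25,.205])])
print('to20',rel(*ps(20)))
print(*ps(20))
for th in (28,36,44,52,60,68,76,84,90): print(th,rel(*ps(th),*ps(20)))
E
```

```text
to20 [-0.0199  0.013   0.0327  0.0019  0.3908 -0.0012]
[0.55840531 0.24184369 0.32590641] [[ 2.81781013e-02  9.99550304e-01  1.02559901e-02]
 [ 9.39270044e-01 -2.99865091e-02  3.41866338e-01]
 [ 3.42020143e-01 -1.73472348e-18 -9.39692621e-01]]
28 [-0.0169  0.     -0.0073 -0.      0.0889 -0.    ]
36 [-0.0358  0.     -0.0125 -0.      0.1778 -0.    ]
44 [-5.980e-02  1.000e-04 -1.660e-02 -0.000e+00  2.667e-01  0.000e+00]
52 [-8.840e-02  3.000e-04 -1.930e-02 -0.000e+00  3.556e-01 -0.000e+00]
60 [-0.1181  0.0005 -0.0193 -0.      0.4444 -0.    ]
68 [-0.1484  0.0008 -0.0165  0.      0.5333 -0.    ]
76 [-0.1788  0.001  -0.0108 -0.      0.6222 -0.    ]
84 [-0.209   0.0012 -0.0022 -0.      0.7111 -0.    ]
90 [-0.2313  0.0013  0.0061 -0.      0.7778 -0.    ]
```

Call:
{"op": "apply_moves", "data": {"rows": [-0.004,0.003,0.006,0,0.07,0,-0.008,0.006,0.013,0,0.155,0,-0.012,0.009,0.02,0.001,0.24,0,-0.017,0.011,0.027,0.001,0.32,-0.001,-0.02,0.013,0.033,0.002,0.39,-0.001,-0.02,0.013,0.033,0.002,0.39,-0.001]}}

```text
t: 7.25
tool_pos: [0.5583, 0.2398, 0.3247]
tool_rot: [-2.068, -2.0, -0.36]
contact_force: [0.3, 0.1, -3.4]
opening: 0.0593
grip_force: 65.4
```

Call:
{"op": "apply_moves", "data": {"rows": [-0.017,0,-0.007,0,0.089,0,-0.036,0,-0.012,0,0.178,0,-0.06,0,-0.017,0,0.267,0,-0.088,0,-0.019,0,0.356,0,-0.118,0,-0.019,0,0.444,0,-0.148,0.001,-0.017,0,0.533,0,-0.179,0.001,-0.011,0,0.622,0,-0.209,0.001,-0.002,0,0.711,0,-0.231,0.001,0.006,0,0.778,0,-0.231,0.001,0.006,0,0.778,0,-0.231,0.001,0.006,0,0.778,0]}}

```text
t: 8.35
tool_pos: [0.5555, 0.114, 0.2752]
tool_rot: [-1.232, -1.198, -1.227]
contact_force: [-0.5, 0.1, -2.3]
opening: 0.0595
grip_force: 66.4
```

Run:
```python
from h import *
st(); a=grab('top'); b=grab('side')
cv2.imwrite('pics/t2.png',np.hstack([cv2.resize(a['im'][60:240,110:350],(480,360)),cv2.resize(b['im'][40:240,220:420],(300,300))[:300] if 0 else cv2.resize(b['im'][30:230,220:420],(320,360))[:, :320]]))
```

```text
t 8.35 q [-0.301  0.161  1.923  1.43   1.806 -0.53 ] p [0.5555 0.114  0.2752] F [-0.45  0.11 -2.31] open 0.0595 gf 66.41778945922852
[[ 0.001  1.     0.027]
 [ 0.004 -0.027  1.   ]
 [ 1.    -0.001 -0.004]]
```

View pics/t2.png

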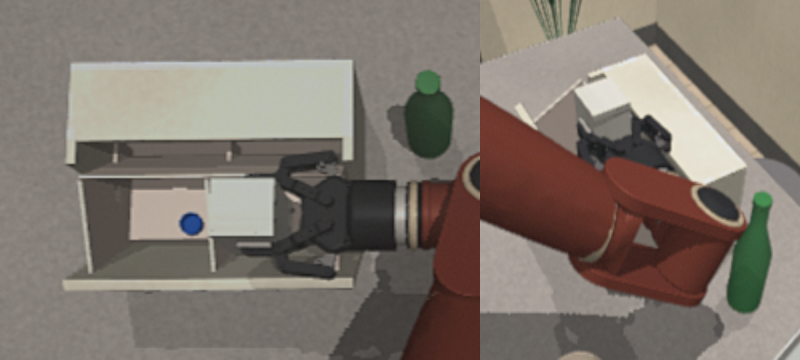

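The tin is upturned over the right compartment and nothing is touching. Next I shake along tin z, which is tool z.

Call:
{"op": "apply_moves", "data": {"rows": [0,0,0.03,0,0,0,0,0,-0.038,0,0,0,0,0,0.03,0,0,0,0,0,-0.038,0,0,0,0,0,0.03,0,0,0,0,0,-0.038,0,0,0,0,0,0.03,0,0,0,0,0,-0.038,0,0,0,0,0,0.03,0,0,0,0,0,-0.038,0,0,0,0,0,0.03,0,0,0,0,0,-0.038,0,0,0,0,0,-0.004,0,0,0,0,0,-0.004,0,0,0,0,0,-0.004,0,0,0,0,0,-0.004,0,0,0]}}

```text
t: 10.05
tool_pos: [0.5553, 0.1117, 0.2763]
tool_rot: [-1.229, -1.199, -1.23]
contact_force: [-0.3, -0.3, -1.8]
opening: 0.0593
grip_force: 68.9
```

Run:
```python
from h import *
f=[]
for i in range(16):
    g=grab('wrist'); f.append(ctrl.get_obs()['contact_force'])
print(np.mean(f,0),np.std(f,0)/4); st()
P=pts(g); print('in view z<.2', )
cv2.imwrite('pics/w2.png',g['im'])
```

```text
[-0.12172207 -0.00727784 -1.97789386] [0.11911114 0.14704561 0.12259108]
t 10.85 q [-0.305  0.162  1.923  1.431  1.811 -0.532] p [0.5552 0.1114 0.2753] F [-0.75  0.32 -1.9 ] open 0.0594 gf 68.91793370246887
[[-0.     1.     0.028]
 [ 0.    -0.028  1.   ]
 [ 1.     0.    -0.   ]]
in view z<.2
```

Call:
{"op": "apply_moves", "data": {"rows": [0,0,0.04,0,0.04,0,0,0,-0.04,0,-0.04,0,0,0,0.04,0,0.04,0,0,0,-0.04,0,-0.04,0,0,0,0.04,0,-0.04,0,0,0,-0.04,0,0.04,0,0,0,0.04,0,-0.04,0,0,0,-0.04,0,0.04,0,0,0,0.04,0,0,0,0,0,0.04,0,0,0,0,0,-0.04,0,0,0,0,0,-0.04,0,0,0,0,0,0.04,0,0,0,0,0,0.04,0,0,0,0,0,-0.04,0,0,0,0,0,-0.04,0,0,0,0,0,0,0,0,0,0,0,0,0,0,0,0,0,0,0,0,0]}}

```text
t: 12.75
tool_pos: [0.5549, 0.1119, 0.2753]
tool_rot: [-1.229, -1.197, -1.229]
contact_force: [0.4, -0.2, -1.2]
opening: 0.0592
grip_force: 68.8
```

Run:
```python
from h import *
f=[]
for i in range(16):
    g=grab('side'); f.append(ctrl.get_obs()['contact_force'])
print(np.mean(f,0),np.std(f,0)/4); st()
# pose slot-up over the compartment: tilt back to 20 then -15
ps=lambda th: pose(th,[.557,np.interp(th,[-15,40,90],[.195,.195,.168]),np.interp(th,[-15,20,90],[.26,.25,.205])])
for th in (80,60,40,20): print(th,rel(*ps(th)))
```

```text
[-0.06706685  0.11827378 -1.70472787] [0.1125256  0.12574619 0.13970652]
t 13.55 q [-0.305  0.162  1.923  1.431  1.811 -0.532] p [0.5552 0.1115 0.2753] F [ 0.79  1.   -1.83] open 0.0595 gf 68.83606910705566
[[-0.     1.     0.028]
 [ 0.    -0.028  1.   ]
 [ 1.     0.    -0.   ]]
80 [ 2.440e-02 -1.000e-04  3.280e-02 -1.100e-03 -1.108e-01  3.000e-04]
60 [ 0.0621 -0.0005  0.0998 -0.001  -0.333   0.0005]
40 [ 0.082  -0.0009  0.1694 -0.0009 -0.5553  0.0006]
20 [ 0.0844 -0.0008  0.2173 -0.0008 -0.7775  0.0008]
```

It got lighter by about 0.27 N, roughly one battery. I'll shake once more and weigh again.

Call:
{"op": "apply_moves", "data": {"rows": [0,0,0.045,0,0,0,0,0,-0.035,0,0,0,0,0,0.045,0,0,0,0,0,-0.035,0,0,0,0,0,0.045,0,0,0,0,0,-0.035,0,0,0,0,0,0.045,0,0.08,0,0,0,0.045,0,0.12,0,0,0,-0.035,0,-0.02,0,0,0,-0.035,0,-0.12,0,0,0,0.045,0,-0.02,0,0,0,0.045,0,0.1,0,0,0,-0.035,0,0,0,0,0,0.045,0,0,0,0,0,-0.035,0,0,0,0,0,0.045,0,0,0,0,0,-0.035,0,0,0,0,0,0,0,0,0,0,0,0,0,0,0,0,0,0,0,0,0]}}

```text
t: 15.55
tool_pos: [0.555, 0.1116, 0.2752]
tool_rot: [-1.23, -1.196, -1.229]
contact_force: [-0.1, 0.6, -0.7]
opening: 0.0592
grip_force: 68.9
```

Run:
```python
from h import *
f=[]
for i in range(24):
    g=grab('side'); f.append(ctrl.get_obs()['contact_force'])
print(np.mean(f,0),np.std(f,0)/5); st()
```

```text
[-0.10795467 -0.05598997 -1.67900931] [0.09149212 0.08263367 0.09432639]
t 16.75 q [-0.305  0.162  1.923  1.431  1.811 -0.532] p [0.5552 0.1114 0.2753] F [-0.57 -0.33 -2.04] open 0.0596 gf 68.90396118164062
[[-0.     1.     0.028]
 [ 0.    -0.028  1.   ]
 [ 1.     0.    -0.   ]]
```

Call:
{"op": "apply_moves", "data": {"rows": [0.024,0,0.033,0,-0.08,0,0.045,0,0.066,0,-0.17,0,0.055,0,0.083,0,-0.25,0,0.062,0,0.1,0,-0.333,0,0.072,0,0.135,0,-0.42,0,0.08,0,0.16,0,-0.51,0,0.083,-0.001,0.185,0,-0.6,0,0.084,-0.001,0.203,0,-0.69,0,0.084,-0.001,0.217,0,-0.778,0,0.084,-0.001,0.217,0,-0.86,0,0.084,-0.001,0.217,0,-0.95,0,0.084,-0.001,0.217,0,-1,0,0.15,-0.001,0.217,0,-1,0,0.21,-0.001,0.24,0,-1,0,0.24,-0.001,0.28,0,-1,0,0.24,-0.001,0.31,0,-1,0,0.24,-0.001,0.31,0,-1,0,0.24,-0.001,0.31,0,-1,0]}}

```text
t: 18.55
tool_pos: [0.5593, 0.2975, 0.4164]
tool_rot: [-2.251, -2.19, 0.007]
contact_force: [0.4, 0.1, -2.3]
opening: 0.0595
grip_force: 68.8
```

Run:
```python
from h import *
st(); a=grab('top'); b=grab('side')
cv2.imwrite('pics/t3.png',np.hstack([cv2.resize(a['im'][60:240,130:340],(420,360),interpolation=2),cv2.resize(b['im'][40:220,230:410],(360,360),interpolation=2)]))
```

```text
t 18.55 q [ 3.720e-01  3.300e-02  1.448e+00 -1.000e-03  1.665e+00  3.990e-01] p [0.5593 0.2975 0.4164] F [ 0.39  0.08 -2.29] open 0.0595 gf 68.79490971565247
[[ 0.028  1.    -0.004]
 [ 1.    -0.028 -0.002]
 [-0.002 -0.004 -1.   ]]
```

View pics/t3.png

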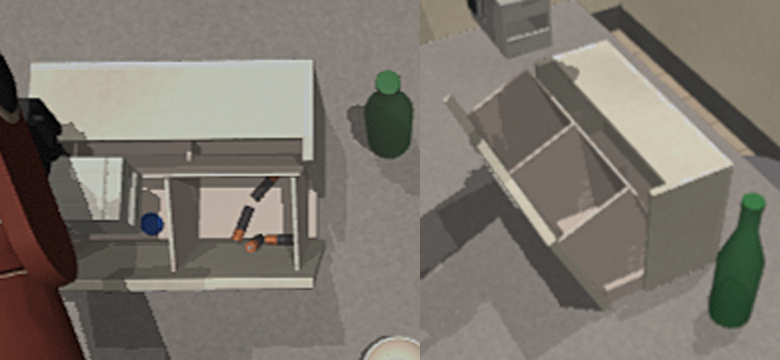

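The top crop shows batteries in the right compartment at about (265,187), (244,222), (280,240), and maybe a fourth at (253,243). I'll enlarge to count.

Run:
```python
from h import *
a=grab('top'); pickle.dump(a,open('t3.pkl','wb'))
cv2.imwrite('pics/t4.png',cv2.resize(a['im'][140:200,212:284],None,fx=9,fy=9,interpolation=cv2.INTER_CUBIC))
```

View pics/t4.png

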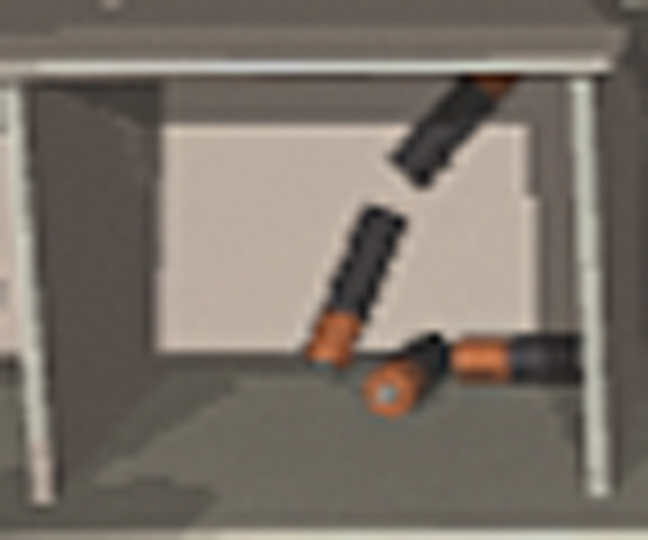

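Four batteries are in the right compartment, at crop (450,130), (365,290), (390,390) and (510,360). That is the three from the tin plus the old one, so the tin is empty. Next, the return to the mat.

Run:
```python
from h import *
a=pickle.load(open('t3.pkl','rb')); P=pts(a); m=np.zeros((400,640),bool); m[140:172,155:200]=1; m&=(P[...,2]>.3)
print('batt max z',P[176:190,250:262,2].max()); print('tin z',np.percentile(P[m][:,2],[5,50,95]))
q=P[m]; A=np.c_[q[:,:2],np.ones(len(q))]; k=abs(q[:,2]-np.median(q[:,2]))<.01; print('plane slope',np.linalg.lstsq(A[k],q[k,2],rcond=None)[0])
print(rel([.516,-.222,.33],down(-.053)))
```

```text
batt max z 0.10058708653142068
tin z [0.34493383 0.3947892  0.57817578]
plane slope [-0.00391422  0.01963941  0.39186815]
[-8.6610e-01 -4.7100e-02  1.4700e-01 -5.0000e-04  2.3000e-03  1.0153e+00]
```

Call:
{"op": "apply_moves", "data": {"rows": [-0.07,0,0,0,0,0.09,-0.14,0,0,0,0,0.18,-0.21,-0.01,0,0,0,0.27,-0.28,-0.015,0,0,0,0.36,-0.35,-0.02,0,0,0,0.45,-0.42,-0.025,0,0,0,0.54,-0.49,-0.03,0.02,0,0,0.63,-0.56,-0.035,0.05,0,0,0.72,-0.63,-0.04,0.08,0,0,0.8,-0.7,-0.045,0.1,0,0,0.88,-0.77,-0.047,0.12,0,0,0.95,-0.83,-0.047,0.14,0,0,1,-0.866,-0.047,0.147,0,0.002,1,-0.866,-0.047,0.147,0,0.002,1,-0.866,-0.047,0.147,0,0.002,1]}}

```text
t: 20.2
tool_pos: [0.5164, -0.2215, 0.3307]
tool_rot: [-3.139, 0.047, -0.002]
contact_force: [0.5, 0.4, -1.3]
opening: 0.0594
grip_force: 68.9
```

Run:
```python
from h import *
st(); print(rel([.516,-.222,.096],down(-.053)))
```

```text
t 20.2 q [-0.539 -0.112  1.73   0.003  1.524  1.062] p [ 0.5164 -0.2215  0.3307] F [ 0.53  0.36 -1.29] open 0.0594 gf 68.90072107315063
[[ 1.    -0.03   0.001]
 [-0.03  -1.     0.003]
 [ 0.001 -0.003 -1.   ]]
[-0.0011  0.0019  0.3911 -0.0017 -0.0008  0.0147]
```

Call:
{"op": "apply_moves", "data": {"rows": [0,0,0.07,0,0,0.015,0,0,0.14,0,0,0.015,0,0,0.21,0,0,0.015,0,0,0.27,0,0,0.015,0,0,0.32,0,0,0.015,0,0,0.36,0,0,0.015,-0.001,0.002,0.38,0,0,0.015,-0.001,0.002,0.39,0,0,0.015,-0.001,0.002,0.395,0,0,0.015,-0.001,0.002,0.395,0,0,0.015,-0.001,0.002,0.395,0,0,0.015]}}

```text
t: 21.3
tool_pos: [0.5177, -0.2224, 0.0958]
tool_rot: [-3.14, 0.081, -0.007]
contact_force: [-0.9, 0.5, -1.4]
opening: 0.0595
grip_force: 69.0
```

Run:
```python
from h import *
st()
```

```text
t 21.3 q [-0.539  0.129  1.905  0.003  1.104  1.083] p [ 0.5177 -0.2224  0.0958] F [-0.87  0.48 -1.4 ] open 0.0595 gf 68.99316787719727
[[ 0.999 -0.052  0.005]
 [-0.052 -0.999  0.   ]
 [ 0.005 -0.    -1.   ]]
```

Call:
{"op": "apply_moves", "data": {"rows": [0,0,0.002,0,0,0,0,0,0.004,0,0,0,0,0,0.006,0,0,0,0,0,0.006,0,0,0]}}

```text
t: 21.7
tool_pos: [0.5174, -0.2223, 0.0924]
tool_rot: [-3.139, 0.082, -0.004]
contact_force: [-3.6, 1.5, 6.9]
opening: 0.0595
grip_force: 69.6
```

Call:
{"op": "apply_moves", "data": {"rows": [0,0,0,0,0,0,0,0,0,0,0,0,0,0,0,0,0,0,0,0,0,0,0,0,0,0,0,0,0,0,0,0,0,0,0,0,0,0,0,0,0,0,0,0,0,0,0,0], "grip": 1}}

```text
t: 22.5
tool_pos: [0.5169, -0.222, 0.0906]
tool_rot: [-3.139, 0.081, -0.003]
contact_force: [-0.7, -0.4, -0.1]
opening: 0.0854
grip_force: 0.0
```

Call:
{"op": "apply_moves", "data": {"rows": [0,0,-0.02,0,0,0,0,0,-0.06,0,0,0,0,0,-0.12,0,0,0,0,0,-0.2,0,0,0,0,0,-0.28,0,0,0,-0.08,0,-0.33,0,0,0,-0.16,0,-0.35,0,0,0,-0.24,0,-0.35,0,0,0,-0.24,0,-0.35,0,0,0]}}

```text
t: 23.4
tool_pos: [0.3692, -0.214, 0.3015]
tool_rot: [3.14, -0.085, 0.006]
contact_force: [1.2, -0.2, -0.5]
opening: 0.0855
grip_force: 0.0
```

Run:
```python
from h import *
st(); g=grab('top'); P=pts(g); m=np.zeros((400,640),bool); m[160:250,365:435]=1; m&=(P[...,2]>.055)&(P[...,2]<.085)
q=P[m]; print(cv2.minAreaRect((q[:,:2]*1000).astype(np.float32)),np.percentile(q[:,2],[5,50,95]))
A=np.c_[q[:,:2],np.ones(len(q))]; print(np.linalg.lstsq(A,q[:,2],rcond=None)[0])
cv2.imwrite('pics/t5.png',g['im'])
```

```text
t 23.4 q [-7.010e-01 -4.550e-01  2.054e+00  2.000e-03  1.540e+00  9.240e-01] p [ 0.3692 -0.214   0.3015] F [ 1.21 -0.21 -0.52] open 0.0855 gf 0.0
[[ 0.999 -0.054  0.004]
 [-0.054 -0.999 -0.001]
 [ 0.004  0.001 -1.   ]]
((501.612548828125, -217.27467346191406), (61.297298431396484, 110.64645385742188), 87.66763305664062) [0.0654236  0.06977751 0.07342177]
[ 0.00286357 -0.035703    0.06031424]
```

View pics/t5.png

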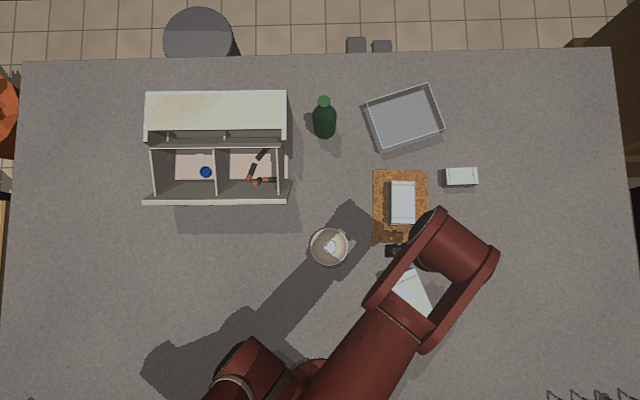

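The tin lies flat at (402,203), about 4 mm from the mat's middle, with its top at z = 0.070. The batteries are in the right compartment near (255,170), the cap is alone at (205,172), and the bottle, dish and lunch box have not moved.

```bash
python3 -c "
from station import ctrl
print(ctrl.finish_job())"
```

```text
the job is handed in; nothing more can be done
None
```

I handed the job in, with no verdict returned: all three batteries are in the right compartment with the old one, the empty tin lies flat about 4 mm from the mat's middle, and the bottle, lunch box and dish look unmoved in the last picture.

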